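# Set the eccentric guide roller of a panel guide with a width gauge

## Task

Swing the rack's hold-down bar up past upright so that it leans back by itself, slide the wooden width gauge out from beneath it, and lay the gauge down in the mouth of the panel guide's lane, flat along the fence in front of the roller, and let go. Then turn the eccentric roller by its lever until the gap is about 2 mm wider than the gauge, and finally take the gauge again and slide it through, without forcing it, between roller and fence until its nose meets the end stop; leave it there with the bar still up and the roller as set. Do not disturb the other things on the table.

Things in the scene. Friction and masses are not known exactly. Their poses are not given: they have to be found in the camera images.
- guide: Panel guide fixed to the table (lengths mm): brown wooden board, x -155 to 115, y -100 to 55, top z = 12 = lane floor. Frame: x along the lane from mouth (robot side) to end stop, z up, origin at table height under the lane's centre line. Aluminium fence x -150 to 100, top z = 36, lane face y = +21. Roller on the -y side. Place (left or right) and yaw vary.
- lane_mouth (a point): In the guide: point on the lane's floor at guide x = -115, y = 0 mm, in front of the roller. To wait here the gauge lies flat along the fence with its centre at guide x -155 to -90 mm, its side within 10 mm of the fence face; the -y side of the lane is open here.
- end_stop (a point): In the guide: centre of the face of the end stop block, guide x = +80 mm; the block spans y -29 to 21, top z = 36. With its nose on this face the gauge's centre is at guide x = +10 mm.
- roller_bolt (a point): Top of the hexagonal head of the eccentric bolt, guide (10, -53, 56) mm; the roller and lever turn together about this vertical axis. Steel roller disc 60 mm diameter, z 15 to 35, its centre 10 mm off this axis.
- lever (a joint): Angle (rad) of eccentric roller and lever, positive = clockwise from above, stops at +-1.2. At 0 the lever points along guide -y; positive carries its post towards guide -x. Gap roller to fence = 44 mm - 10 mm * sin(angle): 42 mm at 0.20; 41 to 43 mm (0.09 to 0.32) is good. Starts at 0.6 to 1.1, too tight for the gauge. Stays where left; takes about 5 N at the post.
- lever_post (a point): Top centre of the lever's upright black round post: 16 mm diameter, z 45 to 88 mm above the table, 85 mm from the bolt axis. The lever's flat bar is 18 mm wide, z 37 to 45.
- rack: Gauge rack fixed to the table (mm): brown wooden board, x -95 to 95, y -140 to 45, 10 thick. Frame: x along the channel, away from the robot, z up, origin at table height under the channel's centre. Channel floor z = 10, 46 wide between dark steel walls (outer faces y +-33, top z = 32), open to -x, closed at x = 76. Place (left or right) and yaw vary.
- keepers (a point): Middle of the two steel keeper lips over the rack's channel: x 24 to 79, z 32 to 36, leaving a 30 mm slot between them for the fin. They keep the gauge from being lifted until it has been slid 50 mm towards rack -x.
- bar (a joint): Angle (rad) of the steel hold-down bar. 0 = level across the channel in front of the gauge's fin, blocking it; 1.57 = upright; stop at 1.8, where it leans back and stays. Falls shut if let go well short of upright. Up means over 1.57. Hinge axis along rack x.
- bar_hinge (a point): Hinge axis of the bar, at rack (-52, -115, 38) mm.
- bar_grip (a point): Middle of the bar in a black rubber sleeve near its free end, 177 mm from the hinge; closed: rack (-52, 62, 38) mm, beyond the board, open table below. Bar 16 mm wide along rack x (sleeve 17.5), 12 thick, ends 14 mm past this point, 0.12 kg. Pinched across its width it turns between the fingers.
- gauge: Width gauge of pale wood: flat bar 140 (x) x 40 (y) x 18 mm with an upright grip fin on top along its length, 70 (x) x 14 (y) mm, 18 to 63 mm above its underside. Origin under its centre; both ends alike. About 0.13 to 0.25 kg. Starts in the rack's channel, x along rack x, centre within 4 mm of rack x = 0.
- white_cup: Bystander: empty white plastic cup, 72 wide, 95 tall; origin under its centre (mm).
- jar_a: Bystander: small pigment jar with clear cap, 53 wide, 47 tall, stands beside the guide's fence; origin under its centre (mm).
- jar_b: Bystander: small pigment jar with clear cap, 53 wide, 47 tall, stands beside the rack; origin under its centre (mm).
- tape: Bystander: roll of masking tape lying flat, 94 outer diameter, 24 high; origin under its centre (mm).
- paintbrush: Bystander: paint brush, 180 long, lying on the table near the robot (mm).
- art_disc: Bystander: round painted wooden disc lying flat, 150 diameter, 11 thick, to the robot's right; origin under its centre (mm).
There are look-alikes about, which are no part of the job. Of the things that look like the gauge, the middle-sized one is meant.

How it is judged:
By the outcome, as a careful person would: the job done as asked, in the order asked, and still so for the second after the job is handed in, with the robot touching nothing.
It also fails if it takes over 72 s, if anything falls off the work surface, if the arm or the gripper's body presses on something with over 40 N, if the wrist force passes 120 N, or if a joint passes its speed limit or range.

## Robot

A 6-joint arm with a two-finger parallel gripper is mounted at the origin on the work surface. World frame = base frame: x ahead of the robot, y to its left, z up, the work surface at z = 0. Lengths are in m, angles in rad, forces in N, time in s.
With the tool pointing down it reaches from about 0.3 to 0.875 m from the base axis. Payload 6.4 kg.
Tool frame: the origin (TCP) lies midway between the tips of the shut fingers; the grasp point (between the pads) lies 19 mm behind it; z points along the fingers, y is the direction in which the jaws open and shut (so a half turn about z gives the same grasp; the last joint's range is limited). The gripper opens to 85 mm and grips with 20 to 120 N. Pads are 22 mm wide; open, the fingers measure 114 mm over their backs; the gripper's body (76 mm by 85 mm) begins 54 mm behind the grasp point. The pads swing forward as they close: fully open they stand 13 mm farther back than shut.
Start: joints at [1.029, 0.181, 1.607, -0, 1.354, -0.206], TCP at [0.189, 0.543, 0.231] pointing down, gripper open.
Joint ranges: [-2.99, 2.99], [-0.89, 2.07], [0.3, 2.58], [-1.14, 4.28], [0, 2.63], [-3.12, 3.12]. Speed limits (rad/s): [2.57, 2.57, 3.01, 3.14, 3.14, 3.14].

## Interface

Orientations are given as a unit quaternion [w, x, y, z].
In Python, from bench import ctrl gives the robot as it stands. The module is installed in compiled form; this text tells all that it offers.
- The arm moves only by the tool arm_command, never from a script. Its argument "plan" is one flat list of numbers, 4 for each row, row after row: the shift along the tool's x, y, z in mm, then the turn about the tool's z in rad. A call has 1 to 20 rows; each row shifts and turns the commanded pose from where the row before left it, along the tool's axes as they then stand; what a row does not reach is not made up. A row lasts 1/10 s, in which the tool goes at most 50 mm and 8.59 degrees, less where a joint would pass 70% of its speed; a pose out of reach is approached as far as the arm can. A call is refused whole if a number of a shift passes 50 or a number of a turn 0.15, either way. A call with a gripper value outside its range is refused whole. "grip" is the opening, from 0 (shut) to 1 (fully open), set as the call begins (left out, the last holds). The fingers move at their own pace and stop on an object; the grip force is fixed at half the most. Time passes only in rows, so rows that do not move let the fingers close. It gives the time, the measured TCP pose, the force and the opening at its end, in the units of the state.
- ctrl.get_obs(): the state, without advancing time (a new reading comes with each control period).
- ctrl.camera(name): name is "scene" or "top" or "wrist"; returns a dict with "color" (400x640x3 uint8, red, green, blue), "camera_matrix" (3x3 intrinsics, pixels), "eye" and "attitude" of the camera in the world; the wrist camera has in their place "T_tool_cam" (4x4, takes a point from camera to tool coordinates, whose origin is the TCP and whose axes are the flange's). Camera axes: x right, y up, looking along -z (the intrinsics and any distortion apply to the point x, -y, -z); pixel columns grow to the right and rows downward; lengths in m; the calibration is good to about 2 mm. A picture is of the moment at which its call begins: read the wrist's pose just before it. There is no depth.
- ctrl.hand_in(): hands the job in, once; it reports no verdict.
The state is a dict: "time_s": time; "q": joint angles; "dq": joint speeds; "joint_efforts": joint torques, N m; "eef_pos": TCP position; "eef_rot": TCP orientation; "wrist_force": force on the tool from outside, world axes, zero at the start; "torque": the same for the moment, N m; "opening": opening from 0.0 (shut) to 1.0 (fully open).
Only numpy, scipy, OpenCV 4.12 (cv2) and the standard library are available. Lean on these libraries where they do the work, as an engineer would, in place of code of your own. Each camera call takes 0.05 s, during which the arm holds its last target. There are 200 camera calls.

## Working session

There is one attempt and no reset: what is moved stays moved. The work goes in short steps, Python scripts to look and compute and a tool call to move; the robot and the scene stay as the last step left them, time stands still between calls to the robot, and variables do not carry over. Pictures are saved under pics/ and viewed, about 8 in all and at most 12, crops included, and the job is handed in when it is done.

Besides the shell and the picture viewer there is one more tool, called after ">>>" as name(argument=value, ...) on one line, values as JSON. arm_command: Moves the arm, as the interface text tells. Its arguments: {"type":"object","properties":{"plan":{"type":"array","items":{"type":"number"}},"grip":{"type":"number"}},"required":["plan"]}

```bash
mkdir -p pics; python3 - <<'E'
from bench import ctrl
import cv2,pickle
o=ctrl.get_obs();print({k:o[k] for k in('time_s','eef_pos','eef_rot','opening','wrist_force')})
for n in('scene','top'):
    c=ctrl.camera(n);pickle.dump(c,open(f'pics/{n}0.pkl','wb'));print(n,{k:v for k,v in c.items() if k!='color'})
    cv2.imwrite(f'pics/{n}0.png',cv2.cvtColor(c['color'],cv2.COLOR_RGB2BGR))
c=ctrl.camera('wrist');print({k:v for k,v in c.items() if k!='color'})
E
```

```text
{'time_s': 0.0, 'eef_pos': array([0.18918301, 0.54239375, 0.23036696]), 'eef_rot': array([-3.28476033e-04,  1.67130728e-01,  9.85934348e-01, -8.20323744e-04]), 'opening': 1.004317233185297, 'wrist_force': array([ 0.26757151, -0.62757954, -0.69206687])}
scene {'camera_matrix': array([[387.4523461 ,   0.        , 324.71073798],
       [  0.        , 387.4523461 , 193.05996792],
       [  0.        ,   0.        ,   1.        ]]), 'eye': array([1.15549952, 0.09246887, 1.00395336]), 'attitude': array([0.62608312, 0.18171506, 0.21643225, 0.72674386])}
top {'camera_matrix': array([[433.16979652,   0.        , 316.5050505 ],
       [  0.        , 433.16979652, 195.11695912],
       [  0.        ,   0.        ,   1.        ]]), 'eye': array([ 0.50461748, -0.0317195 ,  1.37420443]), 'attitude': array([-0.70340615, -0.01546079,  0.01917304,  0.71036128])}
{'camera_matrix': array([[316.26228447,   0.        , 314.63689372],
       [  0.        , 316.26228447, 197.14272588],
       [  0.        ,   0.        ,   1.        ]]), 'T_tool_cam': array([[ 1.14222245e-03,  9.55472723e-01,  2.95077229e-01,
         7.43316442e-02],
       [ 9.99998925e-01, -1.36255530e-03,  5.41089533e-04,
        -1.52312703e-04],
       [ 9.19055331e-04,  2.95076294e-01, -9.55473252e-01,
        -1.43397643e-01],
       [ 0.00000000e+00,  0.00000000e+00,  0.00000000e+00,
         1.00000000e+00]])}
```

View pics/top0.png

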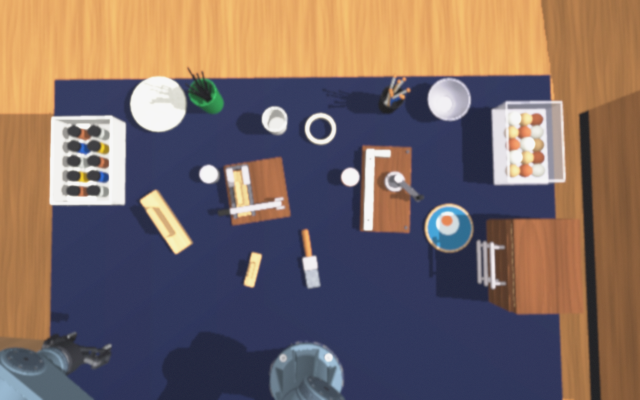

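View pics/scene0.png

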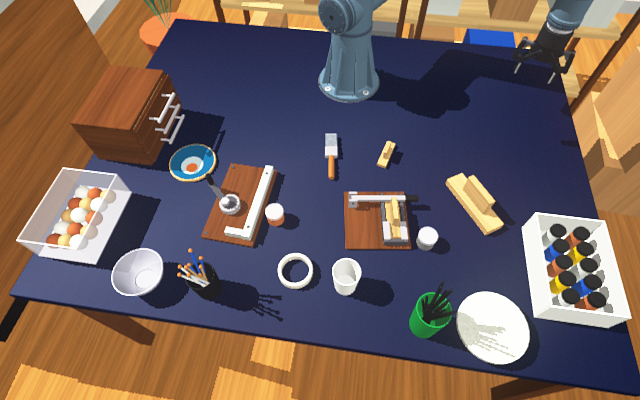

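Top view: rack at about (258,190), with its channel on the left and the bar near row 208. Guide at about (386,190), roller at (396,182), lever post at (418,196). The gauge is the bar in the rack channel; the larger and smaller copies lie at (166,222) and (253,270).

```bash
cat > h.py <<'E'
import numpy as np,cv2,pickle
from scipy.spatial.transform import Rotation as R
from bench import ctrl
def rot(q): return R.from_quat(np.r_[q[1:],q[0]]).as_matrix()
def ext(c):
    if 'eye' in c: return rot(c['attitude']),np.array(c['eye'])
    M=rot(c['pose'][1]);T=c['T_tool_cam'];return M@T[:3,:3],M@T[:3,3]+c['pose'][0]
def pr(c,P):
    A,e=ext(c);p=(np.atleast_2d(P)-e)@A;K=c['camera_matrix']
    return np.c_[K[0,0]*p[:,0]/-p[:,2]+K[0,2],K[1,1]*-p[:,1]/-p[:,2]+K[1,2]]
def ray(c,uv):
    A,e=ext(c);K=c['camera_matrix'];u,v=uv
    return e,A@np.array([(u-K[0,2])/K[0,0],-(v-K[1,2])/K[1,1],-1])
def atz(c,uv,z):
    e,d=ray(c,uv);return (e+d*(z-e[2])/d[2])
def tri(l):
    a=np.zeros((3,3));b=np.zeros(3)
    for c,uv in l:
        e,d=ray(c,uv);d=d/np.linalg.norm(d);M=np.eye(3)-np.outer(d,d);a+=M;b+=M@e
    return np.linalg.solve(a,b)
def shot(n,name):
    o=ctrl.get_obs();c=ctrl.camera(n)
    if n=='wrist': c['pose']=(o['eef_pos'],o['eef_rot'])
    pickle.dump(c,open(f'pics/{name}.pkl','wb'));cv2.imwrite(f'pics/{name}.png',c['color'][:,:,::-1]);return c
def load(n): return pickle.load(open(f'pics/{n}.pkl','rb'))
def crop(c,x,y,w,h,s):return cv2.resize(c['color'][y:y+h,x:x+w,::-1],None,fx=s,fy=s,interpolation=cv2.INTER_CUBIC)
# plan frames: xy=origin, yaw
def fr(P,xyyaw):
    x,y,t=xyyaw;P=np.atleast_2d(P)/1000.;c,s=np.cos(t),np.sin(t)
    return np.c_[x+c*P[:,0]-s*P[:,1],y+s*P[:,0]+c*P[:,1],P[:,2]]
E
python3 - <<'E'
from h import *
t=load('top0');s=load('scene0')
a=np.hstack([crop(t,205,145,100,92,4),crop(t,340,140,100,92,4)])
b=np.hstack([crop(s,335,175,100,92,4)[:232*1+136],crop(s,195,155,100,92,4)])if 0 else None
cv2.imwrite('pics/z1.png',a)
E
```

```text
(no output)
```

View pics/z1.png

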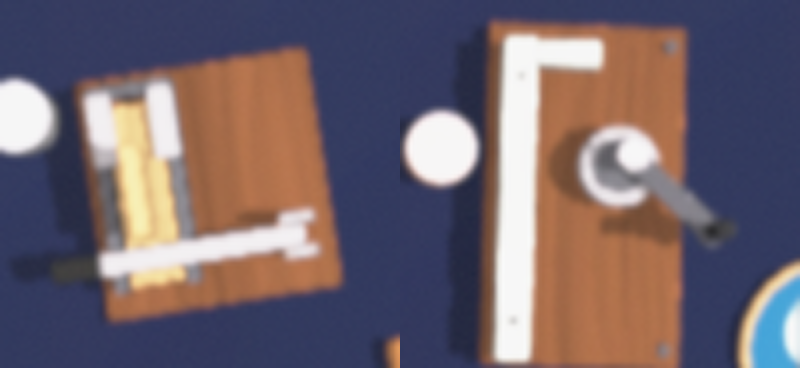

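```bash
cat > fit.py <<'E'
from h import *
from scipy.optimize import least_squares
t=load('top0')
def fit(P,uv,g):
    P=np.array(P,float);uv=np.array(uv,float)
    r=least_squares(lambda p:(pr(t,fr(P,p))-uv).ravel(),g);return r.x,r.fun.reshape(-1,2).round(1)
c=lambda x,y:(205+x/4,145+y/4)
d=lambda x,y:(340+(x-400)/4,140+y/4)
rk,e=fit([(95,45,10),(95,-140,10),(-95,-140,10),(-95,45,10)],[c(78,85),c(305,47),c(343,288),c(108,323)],[.55,.18,.1])
print(rk.round(4),e.tolist())
gd,e=fit([(115,55,12),(115,-100,12),(100,21,36),(-150,21,36),(80,-29,36)],[d(490,20),d(687,28),d(539,36),d(531,361),d(602,68)],[.55,-.2,0])
print(gd.round(4),e.tolist())
print('post',atz(t,d(714,229),.088),'bolt pred',fr([10,-53,56],gd),atz(t,d(634,153),.056))
print('grip pred',fr([-52,62,38],rk),'seen',pr(t,fr([[-52,62,44],[-52,-115,44],[0,0,63]],rk)),'bar end',atz(t,c(52,270),.044))
E
python3 fit.py
```

```text
[0.5785 0.1948 0.1422] [[-0.7, -0.2], [0.5, 0.6], [-0.1, -0.3], [0.3, -0.1]]
[ 0.61   -0.238  -0.0404] [[0.4, 0.5], [0.0, 0.1], [-0.2, 0.4], [-0.1, -0.3], [-0.0, -0.7]]
post [ 0.5583352  -0.34221933  0.088     ] bolt pred [[ 0.61787987 -0.29137437  0.056     ]] [ 0.61837021 -0.29001248  0.056     ]
grip pred [[0.51822037 0.24884174 0.038     ]] seen [[222.75980952 212.83355842]
 [279.89900478 204.09165747]
 [239.29872381 192.69459781]] bar end [0.51938657 0.26341519 0.044     ]
```

>>> arm_command(plan=[0, 0, 0, 0.1365, 0, 0, 0, 0.1365, 0, 0, 0, 0.1365, 0, 0, 0, 0.1365, 0, 0, 0, 0.1365, 0, 0, 0, 0.1365, 0, 0, 0, 0.1365, 0, 0, 0, 0.1365], grip=0.6)

```text
time_s: 0.95
eef_pos: [0.1893, 0.5427, 0.2309]
eef_rot: [0.0, 0.657, 0.754, -0.0]
wrist_force: [-0.4, -0.9, 0.3]
opening: 0.599
```

>>> arm_command(plan=[-24, 20, 5, 0, -24, 20, 5, 0, -24, 20, 5, 0, -24, 20, 5, 0, -24, 20, 5, 0, -24, 20, 5, 0, -24, 20, 5, 0, -24, 20, 5, 0, -24, 20, 5, 0, -24, 20, 5, 0, -24, 20, 5, 0, -24, 20, 5, 0, -24, 20, 5, 0, -24, 22, 5, 0, 0, 0, 0, 0])

```text
time_s: 2.45
eef_pos: [0.5187, 0.2477, 0.1604]
eef_rot: [0.0, 0.656, 0.755, -0.0]
wrist_force: [-1.3, 0.1, 0.5]
opening: 0.598
```

```bash
python3 - <<'E'
from h import *
from fit import rk,gd
c=shot('wrist','w1');o=ctrl.get_obs();print(o['time_s'],o['eef_pos'],o['eef_rot'])
im=c['color'][:,:,::-1].copy()
for P in [(95,45,10),(95,-140,10),(-95,-140,10),(-95,45,10),(-52,62,44),(-52,-115,44),(35,0,73),(-35,0,73)]:
    u,v=pr(c,fr(P,rk))[0];cv2.circle(im,(int(u),int(v)),3,(0,0,255),1)
cv2.imwrite('pics/w1a.png',im)
E
```

```text
[0.5785 0.1948 0.1422] [[-0.7, -0.2], [0.5, 0.6], [-0.1, -0.3], [0.3, -0.1]]
[ 0.61   -0.238  -0.0404] [[0.4, 0.5], [0.0, 0.1], [-0.2, 0.4], [-0.1, -0.3], [-0.0, -0.7]]
post [ 0.5583352  -0.34221933  0.088     ] bolt pred [[ 0.61787987 -0.29137437  0.056     ]] [ 0.61837021 -0.29001248  0.056     ]
grip pred [[0.51822037 0.24884174 0.038     ]] seen [[222.75980952 212.83355842]
 [279.89900478 204.09165747]
 [239.29872381 192.69459781]] bar end [0.51938657 0.26341519 0.044     ]
2.5 [0.51724061 0.24906919 0.16052651] [-3.50899741e-04  6.55908543e-01  7.54840113e-01 -5.13103467e-04]
```

View pics/w1a.png

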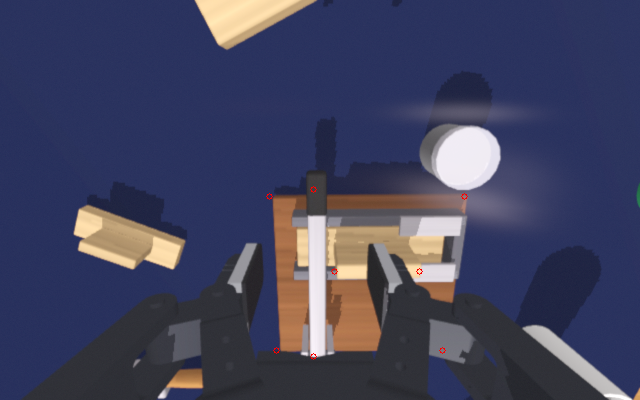

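The wrist view shows the bar's sleeve at about (317,192), against a prediction of (314,189), so the rack lies about 3 mm farther along +x. The jar is at (460,157), clear of the fingers.

>>> arm_command(plan=[0, 3, 20, 0, 0, 0, 20, 0, 0, 0, 20, 0, 0, 0, 20, 0, 0, 0, 20, 0, 0, 0, 20, 0, 0, 0, 20, 0, 0, 0, 0, 0, 0, 0, 0, 0])

```text
time_s: 3.4
eef_pos: [0.5187, 0.2515, 0.0214]
eef_rot: [-0.0, 0.654, 0.756, -0.0]
wrist_force: [0.6, -0.0, 0.0]
opening: 0.598
```

>>> arm_command(plan=[0, 0, 0, 0, 0, 0, 0, 0, 0, 0, 0, 0, 0, 0, 0, 0, 0, 0, 0, 0, 0, 0, 0, 0], grip=0)

```text
time_s: 4.0
eef_pos: [0.5196, 0.2512, 0.0227]
eef_rot: [0.0, 0.655, 0.756, 0.0]
wrist_force: [-3.3, 0.8, 7.3]
opening: 0.172
```

```bash
python3 - <<'E'
import numpy as np
th=np.linspace(0,1.74,19);y=177*np.cos(th);z=177*np.sin(th)
for r in np.c_[np.diff(y),-np.diff(z)]: print('%.1f,0,%.1f,0'%tuple(r),end=', ')
E
```

```text
-0.8,0,-17.1,0, -2.5,0,-16.9,0, -4.1,0,-16.6,0, -5.7,0,-16.1,0, -7.2,0,-15.5,0, -8.7,0,-14.7,0, -10.1,0,-13.8,0, -11.3,0,-12.8,0, -12.5,0,-11.6,0, -13.6,0,-10.4,0, -14.5,0,-9.0,0, -15.3,0,-7.6,0, -16.0,0,-6.1,0, -16.5,0,-4.5,0, -16.9,0,-2.9,0, -17.1,0,-1.2,0, -17.1,0,0.4,0, -17.0,0,2.1,0,
```

>>> arm_command(plan=[-1, 0, -17, 0, -2.5, 0, -17, 0, -4, 0, -16.5, 0, -5.5, 0, -16, 0, -7, 0, -15.5, 0, -9, 0, -14.5, 0, -10, 0, -14, 0, -11.5, 0, -13, 0, -12.5, 0, -11.5, 0])

```text
time_s: 4.9
eef_pos: [0.5288, 0.1878, 0.1574]
eef_rot: [0.0, 0.655, 0.756, 0.001]
wrist_force: [5.1, -1.6, -7.9]
opening: 0.169
```

>>> arm_command(plan=[-13.5, 0, -10.5, 0, -14.5, 0, -9, 0, -15.5, 0, -7.5, 0, -16, 0, -6, 0, -16.5, 0, -4.5, 0, -17, 0, -3, 0, -17, 0, -1, 0, -17, 0, 0.5, 0, -17, 0, 2, 0, 0, 0, 0, 0, 0, 0, 0, 0])

```text
time_s: 6.0
eef_pos: [0.55, 0.0452, 0.1968]
eef_rot: [0.001, 0.655, 0.755, 0.001]
wrist_force: [4.8, 1.5, 0.3]
opening: 0.168
```

>>> arm_command(plan=[0, 0, 0, 0, 0, 0, 0, 0, 0, 0, 0, 0, 0, 0, 0, 0, 0, 0, -15, 0, 0, 0, -20, 0, 0, 0, -20, 0, 0, 0, -20, 0, 0, 0, 0, 0], grip=0.5)

```text
time_s: 6.9
eef_pos: [0.5508, 0.0459, 0.2747]
eef_rot: [0.003, 0.655, 0.756, 0.002]
wrist_force: [-0.0, 0.0, 0.8]
opening: 0.497
```

```bash
python3 - <<'E'
from h import *
c=shot('wrist','w2');t=shot('top','top2');o=ctrl.get_obs();print(o['time_s'],o['eef_pos'],o['eef_rot'],o['q'])
cv2.imwrite('pics/z2.png',np.hstack([crop(c,160,0,320,400,1.25),crop(t,205,140,96,120,4.1667)]))
E
```

```text
7.0 [0.54913034 0.04608508 0.270984  ] [5.55813314e-04 6.54725287e-01 7.55866636e-01 3.44683057e-04] [-1.31683569e-01  9.46672299e-02  1.62276029e+00 -3.57521705e-05
  1.42285759e+00 -2.74836035e-01]
```

View pics/z2.png

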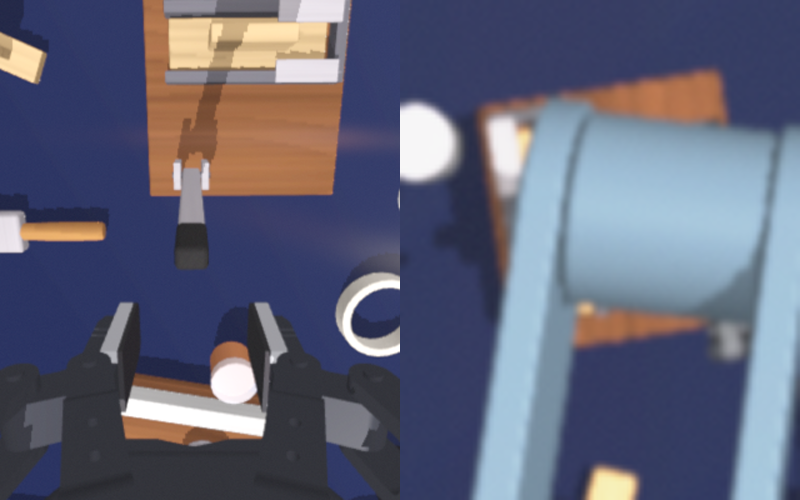

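Bar is up and leaning back, with its grip at about (190,250) in the wrist crop. The fin spans crop u 210–298. I'll refine the rack pose with these.

```bash
sed -i '/^print/d' fit.py; cat >> fit.py <<'E'
w1=load('w1');w2=load('w2')
obs=[(w1,(-95,45,10),(275,196)),(w1,(95,45,10),(466,196)),(w2,(-95,-140,10),(280,156)),(w2,(95,-140,10),(425.6,156)),
(t,(95,45,10),c(78,85)),(t,(95,-140,10),c(305,47)),(t,(-95,-140,10),c(343,288)),(t,(-95,45,10),c(108,323))]
res=lambda p:np.concatenate([(pr(k,fr(P,p))[0]-np.array(uv))*(1 if k is t else 1) for k,P,uv in obs])
r=least_squares(res,rk);rk=r.x
E
python3 - <<'E'
from fit import *
print(rk.round(4),r.fun.reshape(-1,2).round(1).tolist())
print(pr(w2,fr([(-35,0,73),(35,0,73),(-35,7,73),(-35,-7,73),(-70,0,28)],rk)).round(1))
print('fin meas',(atz(w2,(328,26),.073)+atz(w2,(398.4,26),.073))/2,'rack0',fr((0,0,0),rk), fr((-145,-30,0),rk))
s=load('scene0');print('fin from scene pred',pr(s,fr([(-35,0,73),(35,0,73)],rk)))
E
```

```text
[0.5815 0.1955 0.1422] [[-2.5, 0.4], [2.1, 0.1], [-0.7, -0.0], [-0.3, 0.1], [-0.9, -1.1], [0.2, -0.4], [-0.3, -1.2], [0.1, -1.1]]
[[329.8  24.9]
 [401.3  25.1]
 [329.9  16.8]
 [329.6  32.8]
 [296.2  33.7]]
fin meas [0.57938668 0.19434219 0.073     ] rack0 [[0.58147653 0.19552661 0.        ]] [[0.44219283 0.14527672 0.        ]]
fin from scene pred [[393.32418048 196.82194779]
 [395.56356468 218.42645396]]
```

>>> arm_command(plan=[0, 0, 0, 0.143, 0, 0, 0, 0.143, 0, 0, 0, 0.143, 0, 0, 0, 0.143, 0, 0, 0, 0.143, 0, 0, 0, 0.143, 0, 0, 0, 0.143, 0, 0, 0, 0.143, 0, 0, 0, 0.143, 0, 0, 0, 0.143, 0, 0, 0, 0.14, 6, -18, 0, 0, 6, -18, 0, 0, 6, -18, 0, 0, 6, -18, 0, 0, 6, -18, 0, 0, 6, -18, 0, 0, 6, -18, 0, 0, 6, -17, 0, 0, 0, 0, 0, 0])

```text
time_s: 9.0
eef_pos: [0.5755, 0.1964, 0.2691]
eef_rot: [-0.0, 0.997, 0.073, -0.001]
wrist_force: [0.3, -0.6, 0.1]
opening: 0.504
```

>>> arm_command(plan=[0, 0, 20, 0, 0, 0, 20, 0, 0, 0, 20, 0, 0, 0, 20, 0, 0, 0, 20, 0, 0, 0, 20, 0, 0, 0, 20, 0, 0, 0, 20, 0, 0, 0, 0, 0])

```text
time_s: 9.9
eef_pos: [0.5733, 0.1935, 0.1066]
eef_rot: [0.0, 0.997, 0.072, -0.003]
wrist_force: [-1.3, 0.5, -0.3]
opening: 0.497
```

```bash
python3 - <<'E'
from fit import *
k=shot('wrist','w3');o=ctrl.get_obs();print(o['time_s'],o['eef_pos'],o['eef_rot'],o['q'])
print(pr(k,fr([(-35,0,73),(35,0,73)],rk)))
cv2.imwrite('pics/z3.png',crop(k,160,40,320,360,1.5))
E
```

```text
9.95 [0.57447742 0.1937346  0.10857858] [ 2.39951365e-04  9.97428890e-01  7.16324552e-02 -2.08379824e-03] [ 1.29837755e-01  3.83781743e-01  1.61713238e+00 -2.60151283e-04
  1.14486699e+00  1.55735403e+00]
[[311.82932147 269.27390457]
 [311.7790091  159.58731201]]
```

View pics/z3.png

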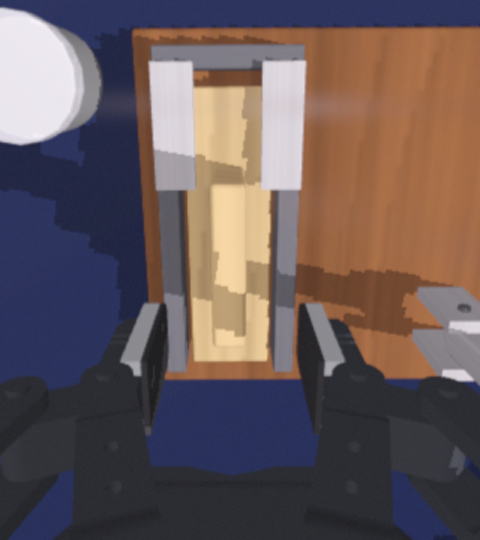

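```bash
python3 - <<'E'
from fit import *
k=load('w3');P=[(-35,7,73),(-35,-7,73),(35,7,73),(35,-7,73),(35,7,28),(-35,0,28),(-70,0,28),(70,0,28),(24,15,36),(-76,33,32),(95,45,10)]
f=lambda p:((pr(k,p)-[160,40])*1.5).round(0)
print(np.c_[P,f(fr(P,rk))])
E
```

```text
[[-35.   7.  73. 211. 344.]
 [-35.  -7.  73. 244. 344.]
 [ 35.   7.  73. 209. 179.]
 [ 35.  -7.  73. 246. 179.]
 [ 35.   7.  28. 213. 161.]
 [-35.   0.  28. 228. 298.]
 [-70.   0.  28. 228. 358.]
 [ 70.   0.  28. 228.  82.]
 [ 24.  15.  36. 196. 188.]
 [-76.  33.  32. 166. 372.]
 [ 95.  45.  10. 132.  26.]]
```

Wrist crop: fin top at u 212–246, v 185–345. The rack pose agrees within about 2 mm.

>>> arm_command(plan=[4, -1, 13, 0, 0, 0, 13, 0, 0, 0, 13, 0, 0, 0, 13, 0, 0, 0, 13, 0, 0, 0, 0, 0, 0, 0, 0, 0])

```text
time_s: 10.65
eef_pos: [0.5795, 0.196, 0.0448]
eef_rot: [0.0, 0.997, 0.072, -0.001]
wrist_force: [-0.1, 0.4, 0.6]
opening: 0.499
```

>>> arm_command(plan=[0, 0, 0, 0, 0, 0, 0, 0, 0, 0, 0, 0, 0, 0, 0, 0, 0, 0, 0, 0, 0, 0, 0, 0], grip=0)

```text
time_s: 11.25
eef_pos: [0.5806, 0.1962, 0.0463]
eef_rot: [-0.0, 0.997, 0.072, 0.001]
wrist_force: [-0.4, 0.1, 5.2]
opening: 0.152
```

>>> arm_command(plan=[-8, 0, 0, 0, -8, 0, 0, 0, -8, 0, 0, 0, -8, 0, 0, 0, -8, 0, 0, 0, -8, 0, 0, 0, -8, 0, 0, 0, -8, 0, 0, 0, -4, 0, 0, 0])

```text
time_s: 12.15
eef_pos: [0.513, 0.1863, 0.0463]
eef_rot: [-0.0, 0.997, 0.072, 0.002]
wrist_force: [4.0, -0.1, 10.3]
opening: 0.152
```

>>> arm_command(plan=[0, 0, -8, 0, 0, 0, -12, 0, 0, 0, -15, 0, 0, 0, -15, 0, 0, 0, -15, 0, 0, 0, -15, 0, 0, 0, 0, 0])

```text
time_s: 12.85
eef_pos: [0.5144, 0.1866, 0.1284]
eef_rot: [-0.0, 0.997, 0.072, 0.003]
wrist_force: [0.4, -0.1, -1.2]
opening: 0.152
```

>>> arm_command(plan=[-20, 0, 0, 0, -21, 0, 0, 0, -21, 0, 0, 0, -21, 0, 0, 0, -21, 0, 0, 0, 0, 0, 0, 0.092, 0, 0, 0, 0.092, 0, 25, 0, 0, 0, 25, 0, 0, 0, 25, 0, 0, 0, 25, 0, 0, 0, 25, 0, 0, 0, 25, 0, 0, 0, 25, 0, 0, 0, 25, 0, 0, 0, 25, 0, 0, 0, 25, 0, 0, 0, 25, 0, 0, 0, 25, 0, 0])

```text
time_s: 14.75
eef_pos: [0.397, -0.1293, 0.125]
eef_rot: [-0.0, 1.0, -0.02, -0.0]
wrist_force: [0.2, 0.7, -3.1]
opening: 0.153
```

>>> arm_command(plan=[0, 25, 0, 0, 0, 25, 0, 0, 0, 25, 0, 0, 0, 25, 0, 0, 18, 0, 0, 0, 18, 0, 0, 0, 18, 0, 0, 0, 18, 0, 0, 0, 18, 0, 0, 0, 0, 0, 0, 0, 0, 0, 0, 0])

```text
time_s: 15.85
eef_pos: [0.4828, -0.2315, 0.1246]
eef_rot: [-0.0, 1.0, -0.02, -0.001]
wrist_force: [0.1, 0.5, -2.3]
opening: 0.152
```

```bash
python3 - <<'E'
from fit import *
k=shot('wrist','w4');shot('scene','s4');o=ctrl.get_obs();print(o['time_s'],o['eef_pos'],o['eef_rot'],o['q'])
P=[(115,55,12),(115,-100,12),(100,21,36),(-100,21,36),(80,-29,36),(80,21,36),(10,-53,56)]
f=lambda p:(pr(k,p)).round(0)
print(np.c_[P,f(fr(P,gd))])
cv2.imwrite('pics/z4.png',crop(k,60,0,500,400,1.5))
E
```

```text
15.95 [ 0.48243383 -0.23154744  0.12480733] [-3.57496235e-04  9.99797134e-01 -2.01287259e-02 -6.31077143e-04] [-6.69320945e-01  2.16632312e-01  1.79684380e+00 -2.13975629e-04
  1.12955420e+00  9.41827083e-01]
[[ 115.   55.   12.  227. -183.]
 [ 115. -100.   12.  479. -182.]
 [ 100.   21.   36.  279. -184.]
 [-100.   21.   36.  288.  168.]
 [  80.  -29.   36.  367. -138.]
 [  80.   21.   36.  280. -139.]
 [  10.  -53.   56.  407.  -10.]]
```

View pics/z4.png

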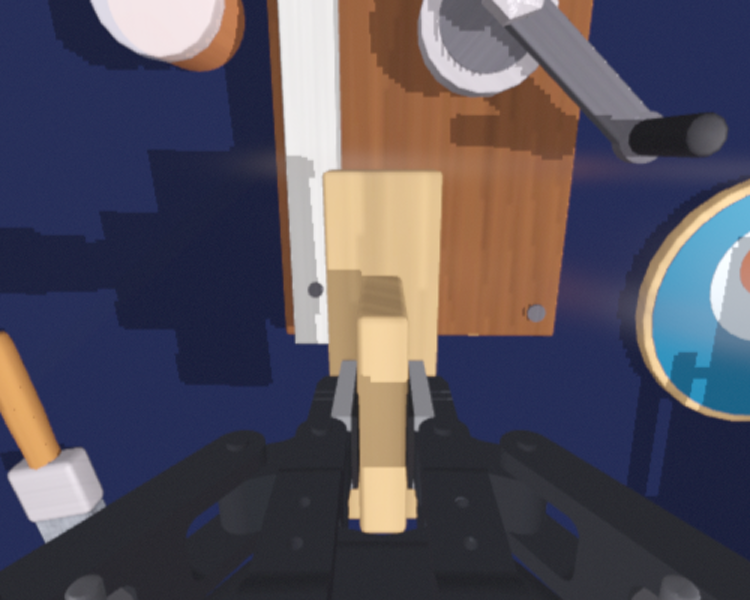

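```bash
cat >> fit.py <<'E'
w4=load('w4')
g4=lambda x,y:(60+x/1.5,y/1.5)
ob2=[(w4,(-155,55,12),g4(288,333)),(w4,(-155,-100,12),g4(553,334)),
(t,(115,55,12),d(490,20)),(t,(115,-100,12),d(687,28)),(t,(100,21,36),d(539,36)),(t,(-150,21,36),d(531,361)),(t,(80,-29,36),d(602,68))]
gd0=gd
r2=least_squares(lambda p:np.concatenate([pr(k,fr(P,p))[0]-np.array(uv) for k,P,uv in ob2]),gd);gd=r2.x
E
python3 - <<'E'
from fit import *
print(gd0.round(4),gd.round(4),r2.fun.reshape(-1,2).round(1).tolist())
P=[(-150,21,36),(-100,21,36),(-50,21,36),(-150,21,12),(-100,21,12),(-50,21,12),(-50,55,12),(-50,-100,12)]
print(np.c_[P,((pr(w4,fr(P,gd))-[60,0])*1.5).round(0)])
print('post tri',tri([(w4,g4(708,135)),(t,d(714,229))]), atz(w4,g4(708,135),.088))
print('mouth',fr([(-125,-2,0)],gd),'bolt',fr((10,-53,0),gd))
# gauge held: nose corners top z
z=.1248-.0455+.010+.018
print('nose',atz(w4,g4(323,172),z),atz(w4,g4(442,172),z), atz(w4,g4(382,318),z+.045))
E
```

```text
[ 0.61   -0.238  -0.0404] [ 0.6114 -0.2377 -0.0429] [[-0.7, 0.3], [0.9, 0.4], [0.4, 0.1], [-0.0, -0.3], [-0.2, -0.0], [-0.4, -0.8], [-0.1, -1.1]]
[[-150.   21.   36.  342.  342.]
 [-100.   21.   36.  340.  249.]
 [ -50.   21.   36.  338.  143.]
 [-150.   21.   12.  345.  326.]
 [-100.   21.   12.  344.  240.]
 [ -50.   21.   12.  342.  143.]
 [ -50.   55.   12.  276.  143.]
 [ -50. -100.   12.  577.  145.]]
post tri [ 0.55829741 -0.33655042  0.11195106] [ 0.55925756 -0.35229679  0.088     ]
mouth [[ 0.48641725 -0.23431235  0.        ]] bolt [[ 0.61910531 -0.29105632  0.        ]]
nose [ 0.5525284  -0.21544567  0.1073    ] [ 0.55102933 -0.25444641  0.1073    ] [ 0.51727072 -0.2334526   0.1523    ]
```

The wrist crop shows the nose over the lane at (323..442,172) and the board's near edge at v 333. The lever post top is at (708,135), and the guide fit moved by only 1–2 mm. Lowering with the side 3–4 mm off the fence.

>>> arm_command(plan=[2, 3, 10, 0.003, 0, 0, 10, 0, 0, 0, 10, 0, 0, 0, 10, 0, 0, 0, 10, 0, 0, 0, 10, 0, 0, 0, 10, 0, 0, 0, 3, 0, 0, 0, 0, 0])

```text
time_s: 16.85
eef_pos: [0.4849, -0.2347, 0.0516]
eef_rot: [-0.0, 1.0, -0.022, -0.001]
wrist_force: [0.4, 0.6, -1.7]
opening: 0.153
```

>>> arm_command(plan=[0, 0, 2, 0, 0, 0, 2, 0, 0, 0, 0, 0])

```text
time_s: 17.15
eef_pos: [0.4853, -0.235, 0.0484]
eef_rot: [0.0, 1.0, -0.022, 0.0]
wrist_force: [-0.8, -0.1, -1.9]
opening: 0.152
```

>>> arm_command(plan=[0, 0, 1, 0, 0, 0, 1, 0, 0, 0, 0, 0])

```text
time_s: 17.45
eef_pos: [0.4855, -0.2352, 0.0483]
eef_rot: [0.0, 1.0, -0.021, 0.0]
wrist_force: [-6.8, 4.5, 15.3]
opening: 0.153
```

>>> arm_command(plan=[0, 0, 0, 0, 0, 0, 0, 0, 0, 0, 0, 0, 0, 0, 0, 0], grip=0.45)

```text
time_s: 17.85
eef_pos: [0.4853, -0.235, 0.0462]
eef_rot: [-0.0, 1.0, -0.022, -0.0]
wrist_force: [0.1, 0.2, -1.1]
opening: 0.45
```

>>> arm_command(plan=[0, 0, -15, 0, 0, 0, -20, 0, 0, 0, -20, 0, 0, 0, -20, 0, 0, 0, -15, 0, 0, 0, 0, 0])

```text
time_s: 18.45
eef_pos: [0.4869, -0.2362, 0.1397]
eef_rot: [0.002, 1.0, -0.022, 0.002]
wrist_force: [-0.5, -0.9, 0.0]
opening: 0.449
```

>>> arm_command(plan=[0, 0, 0, -0.14, 0, 0, 0, -0.14, 0, 0, 0, -0.14, 0, 0, 0, -0.14, 0, 0, 0, -0.14, 0, 0, 0, -0.14, -5, 22, 0, 0, -5, 22, 0, 0, -5, 22, 0, 0, -5, 22, 0, 0, -6, 22, 0, 0, -6, 24, 0, 0, 0, 0, 0, 0, 0, 0, 0, 0])

```text
time_s: 19.85
eef_pos: [0.5582, -0.3512, 0.1353]
eef_rot: [-0.001, 0.922, 0.388, -0.0]
wrist_force: [0.8, -0.1, 0.2]
opening: 0.454
```

```bash
python3 - <<'E'
from fit import *
k=shot('wrist','w5');o=ctrl.get_obs();print(o['time_s'],o['eef_pos'],o['eef_rot'],o['q'])
th=.731
P=[(10-85*np.sin(th),-53-85*np.cos(th),88),(10,-53,56),(80,-29,36),(-55,0,30)]
print(np.c_[P,(pr(k,fr(P,gd))).round(0)])
cv2.imwrite('pics/z5.png',k['color'][:,:,::-1])
E
```

```text
19.9 [ 0.5580723  -0.35069134  0.1354013 ] [-9.33811317e-04  9.21691487e-01  3.87922435e-01 -3.39889025e-04] [-7.40810095e-01  4.55620291e-01  1.45608123e+00  1.73733879e-04
  1.23187186e+00  3.31750053e-02]
[[ -46.74723045 -116.28310862   88.          315.          221.        ]
 [  10.          -53.           56.          316.           83.        ]
 [  80.          -29.           36.          370.          -19.        ]
 [ -55.            0.           30.          203.           91.        ]]
```

View pics/z5.png

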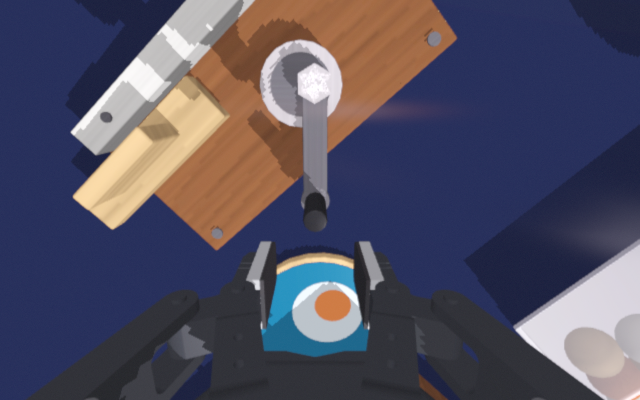

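Post top at (315,219), bolt at (314,83), both as predicted; the gauge lies in the lane with its nose short of the roller. Gripping the post.

>>> arm_command(plan=[-1, 0, 14, 0, 0, 0, 14, 0, 0, 0, 14, 0, 0, 0, 14, 0, 0, 0, 14, 0, 0, 0, 13, 0, 0, 0, 0, 0, 0, 0, 0, 0])

```text
time_s: 20.7
eef_pos: [0.558, -0.3522, 0.0529]
eef_rot: [-0.0, 0.922, 0.388, -0.0]
wrist_force: [0.4, -0.6, 1.1]
opening: 0.451
```

>>> arm_command(plan=[0, 0, 0, 0, 0, 0, 0, 0, 0, 0, 0, 0, 0, 0, 0, 0, 0, 0, 0, 0, 0, 0, 0, 0], grip=0)

```text
time_s: 21.3
eef_pos: [0.5584, -0.3527, 0.0544]
eef_rot: [0.001, 0.922, 0.388, 0.0]
wrist_force: [-1.4, 1.1, 6.1]
opening: 0.175
```

>>> arm_command(plan=[0.1, 4.5, 0, -0.053, 0.1, 4.5, 0, -0.053, 0.1, 4.5, 0, -0.053, 0.1, 4.5, 0, -0.053, 0.1, 4.5, 0, -0.053, 0.1, 4.5, 0, -0.053, 0.1, 4.5, 0, -0.053, 0.1, 4.5, 0, -0.053, 0.1, 4.5, 0, -0.053, 0.1, 4.5, 0, -0.053, 0, 0, 0, 0, 0, 0, 0, 0])

```text
time_s: 22.5
eef_pos: [0.5979, -0.374, 0.0545]
eef_rot: [0.001, 0.788, 0.616, 0.001]
wrist_force: [1.1, 2.2, 5.2]
opening: 0.171
```

```bash
cat > lev.py <<'E'
from fit import *
b=fr((10,-53,0),gd)[0]
p=np.mean([ctrl.get_obs()['eef_pos'] for _ in range(5)],0)
v=p[:2]-b[:2];t_=gd[2];gx=v@[np.cos(t_),np.sin(t_)];gy=v@[-np.sin(t_),np.cos(t_)]
print(ctrl.get_obs()['time_s'],'R',np.hypot(gx,gy),'angle',np.arctan2(-gx,-gy),p)
E
python3 lev.py
```

```text
22.5 R 0.0855773546348989 angle 0.20747377218999788 [ 0.59790141 -0.37396517  0.05445705]
```

>>> arm_command(plan=[0, 0, 0, 0, 0, 0, 0, 0, 0, 0, 0, 0, 0, 0, 0, 0, 0, 0, -14, 0, 0, 0, -20, 0, 0, 0, -20, 0, 0, 0, -20, 0, 0, 0, -20, 0, 0, 0, -16, 0, 0, 0, 0, 0, 0, 0, 0, 0], grip=0.45)

```text
time_s: 23.7
eef_pos: [0.5968, -0.3741, 0.1636]
eef_rot: [0.0, 0.788, 0.616, 0.0]
wrist_force: [0.1, 0.7, 0.5]
opening: 0.446
```

```bash
python3 - <<'E'
from fit import *
k=shot('wrist','w6');o=ctrl.get_obs();print(o['time_s'],o['eef_pos'],o['eef_rot'])
for th in (.1,.2,.3):print(th,pr(k,fr([(10-85*np.sin(th),-53-85*np.cos(th),88),(10,-53,56)],gd)).round(1).tolist())
cv2.imwrite('pics/z6.png',crop(k,120,0,400,300,2))
E
```

```text
23.75 [ 0.59635648 -0.37376467  0.16245329] [-6.21291683e-04  7.87912974e-01  6.15786282e-01 -1.16535699e-04]
0.1 [[327.0, 204.7], [315.4, 83.8]]
0.2 [[315.4, 205.3], [315.4, 83.8]]
0.3 [[303.8, 204.7], [315.4, 83.8]]
```

View pics/z6.png

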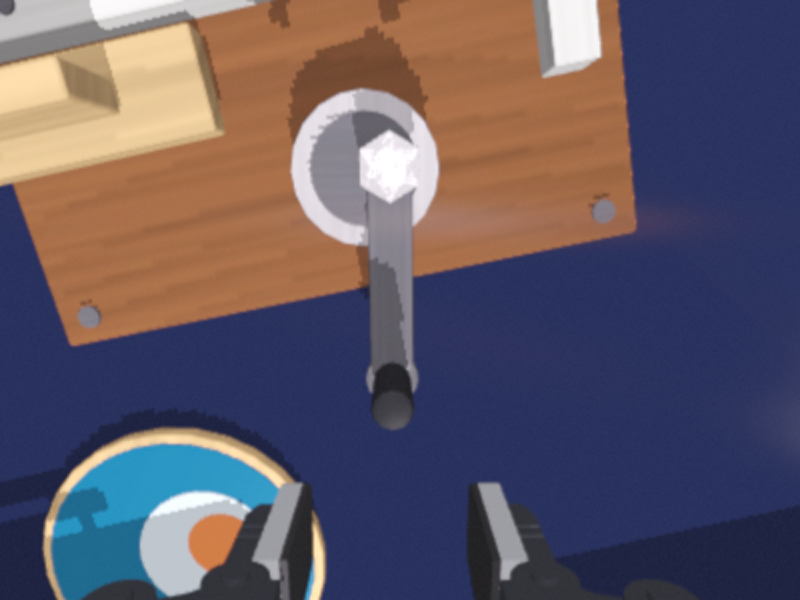

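Post at (316,204), bolt at (314.5,83.5) in full pixels, so the lever angle is about 0.19–0.20. Returning to the gauge.

>>> arm_command(plan=[0, 0, 0, 0.137, 0, 0, 0, 0.137, 0, 0, 0, 0.137, 0, 0, 0, 0.137, 0, 0, 0, 0.137, 0, 0, 0, 0.137, 0, 0, 0, 0.137, 0, 0, 0, 0.137, 0, 0, 0, 0.137, 0, 0, 0, 0.137, -16, -19, 0, 0, -17, -19, 0, 0, -17, -19, 0, 0, -17, -19, 0, 0, -17, -19, 0, 0, -17, -19, 0, 0, -16, -20, 0, 0, 0, 0, 0, 0])

```text
time_s: 25.55
eef_pos: [0.4832, -0.2321, 0.1614]
eef_rot: [-0.002, 1.0, -0.021, -0.002]
wrist_force: [-0.1, -0.1, 0.9]
opening: 0.45
```

>>> arm_command(plan=[0, 0, 15, 0, 0, 0, 15, 0, 0, 0, 15, 0, 0, 0, 0, 0, 0, 0, 0, 0])

```text
time_s: 26.05
eef_pos: [0.4855, -0.2352, 0.1177]
eef_rot: [-0.0, 1.0, -0.022, -0.001]
wrist_force: [-0.3, 0.6, 1.0]
opening: 0.446
```

```bash
python3 - <<'E'
from fit import *
k=shot('wrist','w7');p=np.mean([ctrl.get_obs()['eef_pos'] for _ in range(5)],0);o=ctrl.get_obs();print(o['time_s'],p,o['eef_rot'])
P=[(-56,17,30),(-56,-23,30),(-91,4,75),(-91,-10,75),(-161,4,75)]
print((pr(k,fr(P,gd))*1.5-[90,0]).round(0))
cv2.imwrite('pics/z7.png',crop(k,60,0,500,400,1.5))
E
```

```text
26.1 [ 0.48589352 -0.23551886  0.11840264] [-1.17452333e-05  9.99764624e-01 -2.16954805e-02 -5.28362556e-05]
[[338. 163.]
 [423. 163.]
 [363. 257.]
 [398. 257.]
 [365. 411.]]
```

View pics/z7.png

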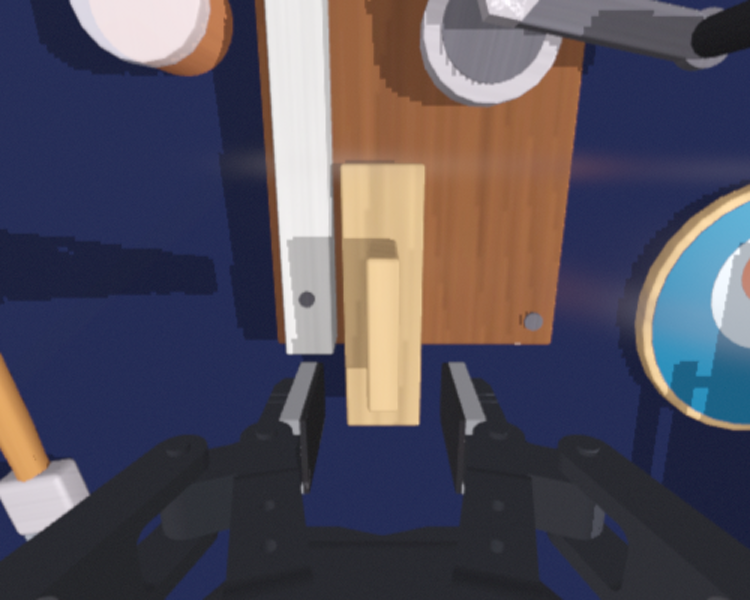

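Gauge nose at crop (341..424,165), fence edge at u≈331. The gauge is parallel to the fence, about 4.5 mm off it, centre at about y = −3.6 mm.

>>> arm_command(plan=[0, 0.5, 14, 0, 0, 0, 14, 0, 0, 0, 14, 0, 0, 0, 14, 0, 0, 0, 13, 0, 0, 0, 0, 0, 0, 0, 0, 0])

```text
time_s: 26.8
eef_pos: [0.4855, -0.2355, 0.0488]
eef_rot: [-0.0, 1.0, -0.022, -0.0]
wrist_force: [0.8, 0.5, 0.8]
opening: 0.453
```

>>> arm_command(plan=[0, 0, 0, 0, 0, 0, 0, 0, 0, 0, 0, 0, 0, 0, 0, 0, 0, 0, 0, 0, 0, 0, 0, 0], grip=0)

```text
time_s: 27.4
eef_pos: [0.4862, -0.236, 0.05]
eef_rot: [0.0, 1.0, -0.022, 0.001]
wrist_force: [0.5, 1.5, 5.7]
opening: 0.154
```

>>> arm_command(plan=[3, -1.5, 0, 0, 3, -1.5, 0, 0, 3, -1, 0, 0, 3, 0, 0, 0, 0, 0, 0, 0, 0, 0, 0, 0])

```text
time_s: 28.0
eef_pos: [0.498, -0.2326, 0.05]
eef_rot: [0.0, 1.0, -0.022, 0.0]
wrist_force: [-2.0, 0.2, 7.7]
opening: 0.148
```

```bash
cat > pos.py <<'E'
from fit import *
p=np.mean([ctrl.get_obs()['eef_pos'] for _ in range(8)],0);o=ctrl.get_obs();v=p-[gd[0],gd[1],0];t_=gd[2]
print(o['time_s'],'guide x,y',(v[0]*np.cos(t_)+v[1]*np.sin(t_)).round(4),(-v[0]*np.sin(t_)+v[1]*np.cos(t_)).round(4),'z',p[2].round(4),'yaw',2*np.arctan2(o['eef_rot'][2],o['eef_rot'][1])-t_,o['wrist_force'].round(1),o['opening'])
E
python3 pos.py
```

```text
28.0 guide x,y -0.1135 0.0002 z 0.05 yaw -0.00016983302781483495 [-2.   0.2  7.7] 0.1482893037210808
```

>>> arm_command(plan=[3, 0, -0.7, 0, 4, 0, 0, 0, 4, 0, 0, 0, 4, 0, 0, 0, 4, 0, 0, 0, 4, 0, 0, 0, 4, 0, 0, 0, 4, 0, 0, 0, 4, 0, 0, 0, 0, 0, 0, 0])

```text
time_s: 29.0
eef_pos: [0.5338, -0.2338, 0.0501]
eef_rot: [0.0, 1.0, -0.021, 0.001]
wrist_force: [1.5, 1.0, 1.9]
opening: 0.146
```

>>> arm_command(plan=[0, -0.6, 0, 0, 0, -0.6, 0, 0, 0, 0, 0, 0])

```text
time_s: 29.3
eef_pos: [0.5331, -0.2327, 0.0501]
eef_rot: [0.0, 1.0, -0.022, 0.0]
wrist_force: [1.2, 0.3, 0.8]
opening: 0.151
```

>>> arm_command(plan=[0, -0.6, 0, 0, 0, -0.4, 0, 0, 0, 0, 0, 0])

```text
time_s: 29.6
eef_pos: [0.5329, -0.232, 0.05]
eef_rot: [0.0, 1.0, -0.022, 0.0]
wrist_force: [0.5, -3.6, 0.9]
opening: 0.154
```

```bash
python3 pos.py
```

```text
29.6 guide x,y -0.0787 0.0024 z 0.05 yaw -0.0006594991458996405 [ 0.5 -3.6  0.9] 0.15432471518382618
```

Fence contact felt (−3.6 N), so the gauge's true centre is now at y = +1; backing off 1 mm puts it mid-gap.

>>> arm_command(plan=[0, 1, 0, 0, 4, 0, 0, 0, 4, 0, 0, 0, 4, 0, 0, 0, 4, 0, 0, 0, 4, 0, 0, 0, 4, 0, 0, 0, 4, 0, 0, 0, 4, 0, 0, 0, 0, 0, 0, 0])

```text
time_s: 30.6
eef_pos: [0.5647, -0.2336, 0.0501]
eef_rot: [-0.0, 1.0, -0.021, -0.0]
wrist_force: [-1.6, -0.6, 4.8]
opening: 0.151
```

>>> arm_command(plan=[4, 0, 0, 0, 4, 0, 0, 0, 4, 0, 0, 0, 4, 0, 0, 0, 4, 0, 0, 0, 4, 0, 0, 0, 4, 0, 0, 0, 4, 0, 0, 0, 0, 0, 0, 0])

```text
time_s: 31.5
eef_pos: [0.5967, -0.2351, 0.0501]
eef_rot: [-0.0, 1.0, -0.022, -0.0]
wrist_force: [-1.4, -0.0, 4.5]
opening: 0.145
```

```bash
python3 pos.py
```

```text
31.5 guide x,y -0.0148 0.002 z 0.0501 yaw -0.00014772543724297232 [-1.4 -0.   4.5] 0.14533770410899752
```

>>> arm_command(plan=[4, 0, 0, 0, 4, 0, 0, 0, 4, 0, 0, 0, 4, 0, 0, 0, 3, 0, 0, 0, 2, 0, 0, 0, 0, 0, 0, 0])

```text
time_s: 32.2
eef_pos: [0.6174, -0.236, 0.0501]
eef_rot: [-0.0, 1.0, -0.022, -0.0]
wrist_force: [-2.3, -0.6, 5.1]
opening: 0.147
```

>>> arm_command(plan=[0.7, 0, 0, 0, 0.7, 0, 0, 0, 0.7, 0, 0, 0, 0, 0, 0, 0])

```text
time_s: 32.6
eef_pos: [0.6192, -0.2361, 0.0501]
eef_rot: [-0.0, 1.0, -0.022, -0.001]
wrist_force: [-3.7, -0.1, 6.5]
opening: 0.154
```

>>> arm_command(plan=[0.7, 0, 0, 0, 0.7, 0, 0, 0, 0, 0, 0, 0])

```text
time_s: 32.9
eef_pos: [0.6206, -0.2362, 0.0501]
eef_rot: [-0.0, 1.0, -0.022, -0.001]
wrist_force: [-3.4, -0.2, 6.6]
opening: 0.15
```

>>> arm_command(plan=[0.7, 0, 0, 0, 0.7, 0, 0, 0, 0, 0, 0, 0])

```text
time_s: 33.2
eef_pos: [0.622, -0.2362, 0.0501]
eef_rot: [-0.0, 1.0, -0.022, -0.001]
wrist_force: [-3.4, 0.6, 6.1]
opening: 0.153
```

```bash
python3 pos.py
```

```text
33.2 guide x,y 0.0105 0.0019 z 0.0501 yaw -0.00025167936076302133 [-3.4  0.6  6.1] 0.1531282376681091
```

>>> arm_command(plan=[0.7, 0, 0, 0, 0.7, 0, 0, 0, 0, 0, 0, 0])

```text
time_s: 33.5
eef_pos: [0.6221, -0.2362, 0.0501]
eef_rot: [-0.001, 1.0, -0.022, -0.002]
wrist_force: [-9.0, 0.7, 9.4]
opening: 0.15
```

>>> arm_command(plan=[0.7, 0, 0, 0, 0.5, 0, 0, 0, 0, 0, 0, 0])

```text
time_s: 33.8
eef_pos: [0.6222, -0.2362, 0.0501]
eef_rot: [-0.001, 1.0, -0.022, -0.003]
wrist_force: [-14.6, 1.7, 14.4]
opening: 0.151
```

Nose stalled against the stop (x stays at 0.622, force rising to 14.6 N). Relaxing the push, then releasing.

>>> arm_command(plan=[-1, 0, 0, 0, -0.8, 0, 0, 0, 0, 0, 0, 0])

```text
time_s: 34.1
eef_pos: [0.6221, -0.2362, 0.0501]
eef_rot: [-0.0, 1.0, -0.022, -0.001]
wrist_force: [-7.0, -0.2, 7.7]
opening: 0.153
```

>>> arm_command(plan=[0, 0, 0, 0, 0, 0, 0, 0, 0, 0, 0, 0, 0, 0, 0, 0, 0, 0, 0, 0], grip=0.35)

```text
time_s: 34.6
eef_pos: [0.6234, -0.2363, 0.0497]
eef_rot: [-0.0, 1.0, -0.022, -0.0]
wrist_force: [0.7, 0.1, -0.0]
opening: 0.348
```

>>> arm_command(plan=[0, 0, -12, 0, 0, 0, -20, 0, 0, 0, -20, 0, 0, 0, -20, 0, 0, 0, -20, 0, 0, 0, -15, 0, 0, 0, 0, 0, -20, 0, 0, 0, -20, 0, 0, 0, -20, 0, 0, 0, -20, 0, 0, 0, -20, 0, 0, 0, -20, 0, 0, 0, 0, 0, 0, 0])

```text
time_s: 36.0
eef_pos: [0.5012, -0.2306, 0.1558]
eef_rot: [-0.001, 1.0, -0.022, -0.001]
wrist_force: [-0.5, 0.0, -0.2]
opening: 0.353
```

```bash
python3 - <<'E'
from fit import *
k=shot('wrist','w8');s=shot('scene','s8');o=ctrl.get_obs();print(o['time_s'],o['eef_pos'])
P=[(80,20,30),(80,-20,30),(-60,0,30),(80,-29,36)]+[(10-85*np.sin(a),-53-85*np.cos(a),88) for a in(.1,.2,.3)]
print(np.c_[P,((pr(k,fr(P,gd))-[160,0])*1.25).round(0)])
cv2.imwrite('pics/z8.png',np.hstack([crop(k,160,0,320,400,1.25),crop(s,190,140,260,325,400/260)[:500]][:1]+[cv2.resize(s['color'][100:350,200:400+0,::-1],(400,500))]))
E
```

```text
36.1 [ 0.50357019 -0.23123472  0.1566656 ]
[[  80.           20.           30.          161.          -88.        ]
 [  80.          -20.           30.          232.          -88.        ]
 [ -60.            0.           30.          196.          164.        ]
 [  80.          -29.           36.          249.          -94.        ]
 [   1.51415959 -137.57535405   88.          482.           47.        ]
 [  -6.88689312 -136.30565912   88.          476.           66.        ]
 [ -15.11921757 -134.20360158   88.          468.           84.        ]]
```

View pics/z8.png

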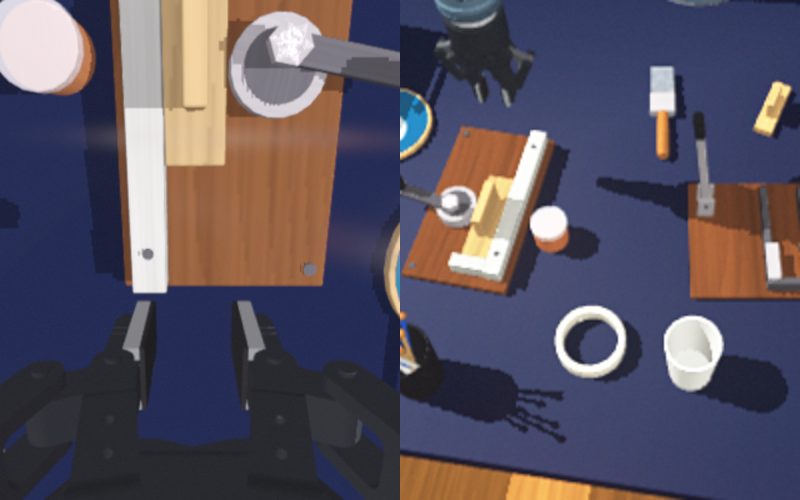

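The gauge's tail is at v≈164 in the wrist crop, exactly where it should be with the nose on the stop. The scene crop (right) shows the nose at the end stop, the bar still leaning back at about (702,160), and the bystanders in place.

```bash
python3 -c "
from bench import ctrl
print(ctrl.get_obs()['time_s'],ctrl.hand_in())"
```

```text
the job is handed in; nothing more can be done
36.1 None
```

I did all the steps in the order asked and handed in at 36.1 s of the 72 s allowed. `hand_in()` reports no verdict.

- **Bar:** I swung it up to about 1.75 rad and let go. The last scene picture shows it still leaning back.
- **Gauge, first placing:** I slid it about 68 mm out of the rack and lifted it clear. I laid it in the lane mouth at guide x about -126 mm, roughly 4.5 mm off the fence, and let go.
- **Lever:** I turned it from about 0.73 to about 0.20 rad, a gap of about 42 mm. The arm pose gave 0.207 and the picture after release about 0.19. I did not measure the angle again after sliding the gauge through.
- **Slide-through:** I felt the fence, backed off 1 mm and slid the gauge through. Contact forces stayed at about 7 N or less. At the stop the push rose to 14.6 N along the lane, with about the same vertically, and I eased it before letting go.
- **Last check:** the gauge's tail appeared at the pixel expected with its nose on the stop, and the arm was clear. The bystanders in the last scene crop looked unmoved; the crop did not cover everything on the table.

**Disagreements:**
- The first top-view reading of the lever post was about 10 mm off. The wrist view agreed with the post's 85 mm radius, so I used that.
- The arm's y reading was about 1.4 mm higher than the guide fit predicted when the gauge touched the fence. I went by the felt contact.

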